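# Fit the handwheel on the valve's splined stem and shut the valve

## Robot

A 6-joint arm with a two-finger parallel gripper is mounted at the origin on a cart in front of the work surface, level with it; the furniture and walls round the work are solid. World frame = base frame: x ahead of the robot, y to its left, z up, the work surface at z = 0. Lengths are in mm, angles in rad, forces in N, time in s.
With the tool pointing down it reaches from about 400 to 925 mm from the base axis. Payload 12.5 kg.
Tool frame: the origin (TCP) lies on the mounting face of the last link; the fingertips stand 190 mm ahead of it and the grasp point (between the pads) lies 171 mm ahead of it; z points along the fingers, y is the line along which they close (so a half turn about z gives the same grasp; the last joint's range is limited). The gripper opens to 95 mm and grips with 3 to 60 N. Pads are 20 mm wide; open, the fingers measure 119 mm over their backs; the gripper's body (75 mm by 180 mm) begins 59 mm behind the grasp point.
Start: joints at [1.201, 0.491, 1.559, -0, 1.092, -0.106], TCP at [162.945, 603.385, 404.761] pointing down, gripper open.
Joint ranges: [-3.1, 3.1], [-0.84, 2.19], [0.05, 2.79], [-1.13, 4.28], [0.06, 2.93], [-2.69, 2.69]. Speed limits (rad/s): [2.22, 2.22, 2.79, 3.14, 3.14, 3.14].

## Interface

Orientations are given as [roll, pitch, yaw] about the fixed x, y, z axes, in that order (R = Rz(yaw) Ry(pitch) Rx(roll)).
In Python, from cell import * gives the robot as it stands.
- The arm moves only by the tool arm_command, never from a script. Its argument "rows" is a list that holds one entry, the list of rows, each a list of 7 numbers: the shift along the tool's x, y, z normalised to -1 to 1, where 1 is 0.15 m, then the turn, a rotation vector about the tool's x, y, z normalised to -1 to 1, where 1 is 360 degrees, then the opening, from -1 (shut) to 1 (fully open). A call has 1 to 10 rows; each row is the pose to reach, as a shift and turn from the pose commanded when the call began, along the tool's axes at that moment, turning the shorter way round; what a row does not reach only later rows make up. A row lasts 1/12 s, in which the tool goes at most 41.7 mm and 7.16 degrees, less where a joint would pass 70% of its speed; a pose out of reach is approached as far as the arm can. A call with a number of a shift or a turn outside -1 to 1 is refused whole. A call with a gripper value outside its range is refused whole. The fingers move at their own pace and stop on an object; the grip force is fixed at half the most. Time passes only in rows, so rows that repeat a pose let the fingers close. It gives the time, the measured TCP pose, the force, the opening and the grip force at its end, in the units of the state.
- state(): the state, without advancing time (a new reading comes with each control period).
- read_camera(name): name is "scene" or "top"; returns (picture, depth): 400x640x3 uint8, red, green, blue; 400x640 float32, mm along the optical axis (not along the pixel's ray), 0 where there is no reading.
- get_calibration(name): a dict with "camera_matrix" (3x3 intrinsics, pixels), "position" and "orientation" of the camera in the world. Camera axes: x right, y up, looking along -z (the intrinsics and any distortion apply to the point x, -y, -z); pixel columns grow to the right and rows downward; lengths in mm; the calibration is good to about 2 mm. A picture is of the moment at which its call begins. get_calibration takes no time and is no camera call.
- job_done(): hands the job in; it is judged then, once.
The state is a dict: "t": time; "joints": joint angles; "qvel": joint speeds; "tau": joint torques, N m; "eef_pos": TCP position; "tcp_rot": TCP orientation; "ft_force": force on the tool from outside, world axes, zero at the start; "moment": the same for the moment, N m; "opening": opening from 0.0 (shut) to 1.0 (fully open); "grip_force": force on a finger pad.
Only numpy, scipy, OpenCV 4.12 (cv2) and the standard library are available. Lean on these libraries where they do the work, as an engineer would, in place of code of your own. Each camera call takes 0.05 s, during which the arm holds its last target. There are 200 camera calls.

## Task

The handwheel is off the valve on the wooden board: pick up the smaller, three-spoke handwheel with the splined bore, turn it until its splines mesh with the stem and push it straight down, fully home against the spring under it. Once it is home, turn it clockwise (seen from above) until the valve is shut against its stop. The retaining nut is not on yet and the spring would lift the wheel, so finish while still holding the wheel pressed fully down with the valve shut; leave the five-spoke wheel, the nut and the loose pipe fittings where they are.

Things in the scene. Friction and masses are not known exactly. Their poses are not given: they have to be found in the camera images.
- handwheel: Wheel to fit: cast aluminium, loose, lying flat, 0.15 to 0.26 kg. Rim 62 mm across, from 11 to 22 mm above the wheel's underside, best gripped from above across the whole rim; three spokes; hub 33 mm across, 22 mm tall, bored through. Origin: centre of the hub's underside. z: up along the bore; x: along a spoke and through the middle of a spline groove (see wheel_bore).
- wheel_bore (a point): Centre of the wheel's bore at the hub's top face, 22 mm above the wheel's origin, same axes. The bore has six spline grooves, every 60 degrees from the x axis, about 6 mm wide and 24.4 mm over two facing grooves; the lands between them leave a 17.4 mm hole. The three spokes stand in line with every second groove.
- valve: Brass quarter-turn valve on a copper pipe, clipped to a pale wooden board 190 x 80 x 18 mm, fixed to the bench. Origin: centre of the board's underside; x: along pipe and board, z: up. The stem stands at x = y = 0. Pipe axis 46 mm up, clips up to 61 mm, hexagon 35 mm wide up to 86 mm, above it the steel thrust cup, 30 mm across. Keep clear of the shelf behind (0.24 m up, from x = 0.62).
- stem_spline (a point): On the stem's axis at the top of its full splines, 114 mm above the bench; turns with the stem. z: up; x: middle of one of six splines (every 60 degrees), 4.5 mm wide, 22 mm across, core 15.6 mm, tapered over the last 5 mm above that. A threaded end 10.4 mm thick goes on to 135 mm and passes the bore freely. With groove over spline the play is 4 degrees either way and 0.8 mm sideways.
- valve_seat (a point): On the stem's axis 98 mm above the bench, fixed to the valve: the wheel's origin is here when fully home. The thrust cup under the wheel stands at 104 mm at rest and goes down 6 mm on its spring to a hard stop at 98 mm (5 N starts it, 12 N at the stop; the wheel's weight does not move it). A wheel that does not mesh rests at about 114 to 119 mm.
- stem (a joint): Turn of the valve stem, rad: 0 = shut, against its stop; grows counter-clockwise seen from above as the valve opens, up to 1.57 = fully open. Starts 0.65 to 1.15. It takes about 0.25 N m to turn and stays where it is left.
- square_wheel: Another handwheel, of the same metal, loose, not to be used: five spokes, rim 82 mm across, top 22 mm up, small square bore. Origin: centre of its underside.
- nut: Brass hexagon retaining nut for the stem, loose, 19 mm across flats, 9 mm tall, lies flat; stays where it is. Origin: centre of its underside.
- brass_nipple: Brass hex nipple standing on its thread, loose, 26 x 30 x 41 mm; stays where it is. Origin: centre of its underside.
- ppr_coupling: Plastic pipe coupling standing on end, loose, 39 mm across, 40 mm tall; stays where it is. Origin: centre of its underside.
Not all that is in view belongs to the job. Leave any yellow look-alike of the handwheel alone.

How it is judged (in metres and radians):
On the way, in this order (a step that is already met when the one before it is completed fails the run):
1. the three-spoke wheel is on the splines and pushed fully home against the spring (horizontal distance between handwheel and valve_seat below 0.003 m and z of handwheel in the frame of valve_seat between -0.003 and 0.002 m and angle between the z axis of handwheel and the z axis of valve, either way round below 0.07 rad), for 0.2 s.
2. with the wheel still home, the valve is turned shut (all of step 1 and value of joint stem below 0.08 rad), for 0.2 s.
At the end, for the whole second after the job is handed in: The wheel is within 3 mm of the stem axis, upright within 4 degrees and within 2 mm of fully home; the stem is within 0.08 rad of shut; the fingers still hold the wheel down (over 4 N) and it is still; the other wheel, nut, nipple and coupling are within 30 mm of where they lay (all of step 2 and contact force between the fingers and handwheel above 4 N and linear speed of handwheel below 0.01 m/s and distance of each of square_wheel, nut, brass_nipple, ppr_coupling from where it was at the start of the episode below 0.03 m); the arm keeps its last pose, push and grip.
It fails at once if the square-bored handwheel is pushed or carried away (30 mm) (distance of square_wheel from where it was at the start of the episode above 0.03 m).
It fails at once if the retaining nut is pushed or carried away (30 mm) (distance of nut from where it was at the start of the episode above 0.03 m).
It fails at once if the brass nipple is pushed or carried away (30 mm) (distance of brass_nipple from where it was at the start of the episode above 0.03 m).
It fails at once if the pipe coupling is pushed or carried away (30 mm) (distance of ppr_coupling from where it was at the start of the episode above 0.03 m).
It also fails if it takes over 45 s, if anything falls off the work surface, if the arm or the gripper's body presses on something with over 40 N, if the wrist force passes 120 N, or if a joint passes its speed limit or range.

## Working session

There is one attempt and no reset: what is moved stays moved. The work goes in short steps, Python scripts to look and compute and a tool call to move; the robot and the scene stay as the last step left them, time stands still between calls to the robot, and variables do not carry over. Pictures are saved under pics/ and viewed, at most 10 in all, crops included, and the job is handed in when it is done.

Besides the shell and the picture viewer there is one more tool, called after "Call:" by a JSON object that holds its "method" and its "body". arm_command: Moves the arm, as the interface text tells. Its arguments: {"type":"object","properties":{"rows":{"type":"array","items":{"type":"array","items":{"type":"array","items":{"type":"number","minimum":-1,"maximum":1}}}}},"required":["rows"]}

```bash
mkdir -p pics; ls
cat > h.py <<'E'
from cell import *
import numpy as np, cv2
from scipy.spatial.transform import Rotation as R
def cal(n):
    c=get_calibration(n); K=np.array(c["camera_matrix"]); p=np.array(c["position"]); o=np.array(c["orientation"])
    Rm=R.from_euler('xyz',o).as_matrix() if o.size==3 else o.reshape(3,3)
    return K,p,Rm,c
def ray(n,uv):
    K,p,Rm,_=cal(n); uv=np.atleast_2d(uv).astype(float)
    d=np.c_[(uv[:,0]-K[0,2])/K[0,0],-(uv[:,1]-K[1,2])/K[1,1],-np.ones(len(uv))]
    return p,d@Rm.T
def onplane(n,uv,z):
    p,d=ray(n,uv); return p+d*((z-p[2])/d[:,2])[:,None]
def proj(n,P):
    K,p,Rm,_=cal(n); q=(np.atleast_2d(P)-p)@Rm
    return np.c_[K[0,0]*q[:,0]/-q[:,2]+K[0,2],K[1,1]*-q[:,1]/-q[:,2]+K[1,2]]
def tri(uv1,uv2,n1="scene",n2="top"):
    p1,d1=ray(n1,uv1);p2,d2=ray(n2,uv2);d1=d1[0];d2=d2[0]
    t=np.linalg.lstsq(np.c_[d1,-d2],p2-p1,rcond=None)[0]
    a=p1+t[0]*d1;b=p2+t[1]*d2; return (a+b)/2,np.linalg.norm(a-b)
def pts(n,dep):
    K,p,Rm,_=cal(n); v,u=np.mgrid[:dep.shape[0],:dep.shape[1]]
    d=np.stack([(u-K[0,2])/K[0,0],-(v-K[1,2])/K[1,1],-np.ones(u.shape)],-1)*dep[...,None]
    return d@Rm.T+p
E
python3 - <<'E'
from h import *
print(state())
for n in("scene","top"):
    a,d=read_camera(n); np.savez(f"{n}0.npz",a=a,d=d); cv2.imwrite(f"pics/{n}0.png",a[...,::-1]); print(cal(n)[3])
E
```

```text
pics
{'t': 0.0, 'joints': array([ 1.20139926e+00,  4.91552172e-01,  1.55950408e+00,  5.01579734e-06,
        1.09170211e+00, -1.05612590e-01]), 'qvel': array([-0.00037535,  0.00065699, -0.00048544,  0.00070982,  0.00084052,
        0.00070195]), 'tau': array([ 3.08486648e-03, -6.12647009e+01, -2.58176583e+01,  6.93307095e-02,
        4.82299842e-02, -1.47752353e-04]), 'eef_pos': array([162.92659525, 603.33701382, 404.14740118]), 'tcp_rot': array([-3.14043390e+00, -1.27308820e-04,  2.87780579e+00]), 'ft_force': array([-0.25668075,  0.2247784 ,  0.29262143]), 'moment': array([ 0.01374043,  0.00525253, -0.01366894]), 'grip_force': 0.0, 'opening': 0.9984063241015583}
{'camera_matrix': array([[412.65731602,   0.        , 319.11631503],
       [  0.        , 412.65731602, 199.78260762],
       [  0.        ,   0.        ,   1.        ]]), 'position': array([ 660.59639652, -228.50728547,  895.42377412]), 'orientation': array([ 0.50239181, -0.0027638 ,  0.4416984 ])}
{'camera_matrix': array([[497.03689821,   0.        , 318.26179034],
       [  0.        , 497.03689821, 201.69073309],
       [  0.        ,   0.        ,   1.        ]]), 'position': array([ 413.65736945,  150.28114117, 1048.53194536]), 'orientation': array([ 8.87964523e-02, -6.73581662e-04, -1.54697334e+00])}
```

View pics/scene0.png

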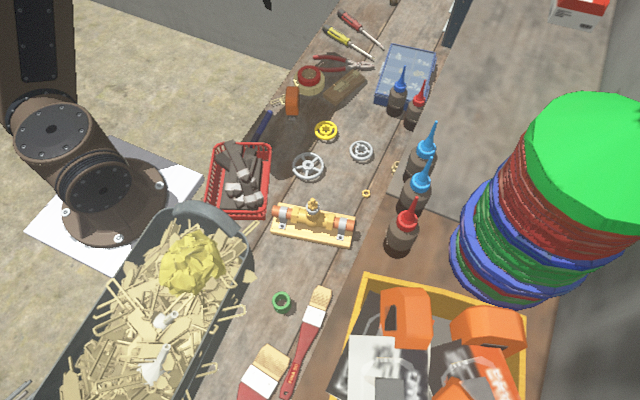

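View pics/top0.png

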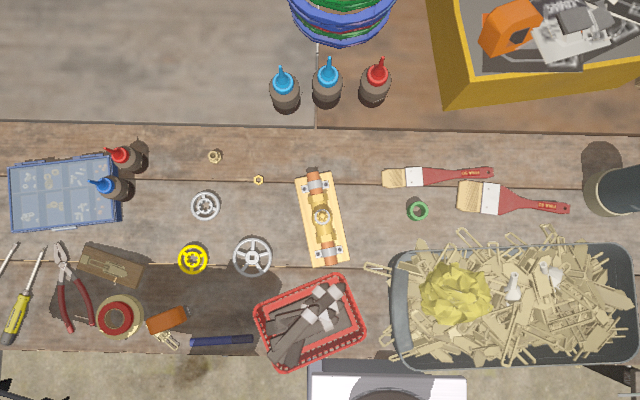

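In top: small grey wheel (205,206), large grey wheel (252,257), yellow look-alike (193,259), valve stem (321,215). In scene the same things are at (361,150), (308,166), (326,131) and (313,205). The small grey wheel fits the description; I'll confirm it in a crop.

Run:
```python
from h import *
a=np.load("top0.npz")["a"]; s=np.load("scene0.npz")["a"]
f=lambda im,u,v,w,h,k:cv2.resize(im[v:v+h,u:u+w],None,fx=k,fy=k,interpolation=cv2.INTER_CUBIC)
A=np.hstack([f(a,185,186,40,40,7),f(a,230,235,45,40,7)[:, :280]]);B=np.hstack([f(a,301,195,40,40,7),f(s,341,130,40,40,7)])
cv2.imwrite("pics/crop.png",np.vstack([A,B])[...,::-1])
for n in("top","scene"):
    d=np.load(n+"0.npz"); P=pts(n,d["d"])
    for (u,v) in ([(205,206),(192,206),(252,257),(321,215)] if n=="top" else [(361,150),(308,166),(313,202)]):
        print(n,u,v,P[v-2:v+3,u-2:u+3].reshape(-1,3).round(0)[[0,12,24]].tolist())
    im=d["a"].astype(int); H=cv2.cvtColor(d["a"],cv2.COLOR_RGB2HSV)
    # height-based masks of the wheel
    c=P[206,205] if n=="top" else P[150,361]
    m=(np.hypot(P[...,0]-c[0],P[...,1]-c[1])<50)&(P[...,2]>9)&(P[...,2]<40)
    v,u=np.nonzero(m); q=P[m]; print(n,"mask",m.sum(),q.mean(0),q.min(0),q.max(0),u.mean(),v.mean(),np.percentile(q[:,2],[10,50,90]))
```

```text
top 205 206 [[496.0, 396.0, -0.0], [492.0, 391.0, 3.0], [488.0, 387.0, 0.0]]
top 192 206 [[495.0, 422.0, 3.0], [490.0, 413.0, 22.0], [486.0, 411.0, 15.0]]
top 252 257 [[392.0, 291.0, 13.0], [387.0, 287.0, 4.0], [383.0, 283.0, 1.0]]
top 321 215 [[475.0, 150.0, 114.0], [471.0, 146.0, 135.0], [467.0, 142.0, 136.0]]
top mask 481 [491.66927912 387.06982898  20.49458016] [461.4697136  356.64545595   9.36169043] [522.21573866 418.17792785  27.73588218] 204.72972972972974 205.48648648648648 [15.98113351 21.11235511 23.7877597 ]
scene 361 150 [[483.0, 398.0, 10.0], [490.0, 396.0, 8.0], [496.0, 398.0, -1.0]]
scene 308 166 [[383.0, 286.0, 21.0], [391.0, 282.0, 22.0], [397.0, 280.0, 20.0]]
scene 313 202 [[469.0, 141.0, 137.0], [473.0, 142.0, 131.0], [476.0, 145.0, 118.0]]
scene mask 335 [493.21359951 386.93175325  20.12203123] [461.60036364 357.19214336   9.10528659] [522.41673144 418.42833453  26.64811108] 361.2955223880597 150.1731343283582 [14.51199202 21.062567   23.99229051]
```

View pics/crop.png

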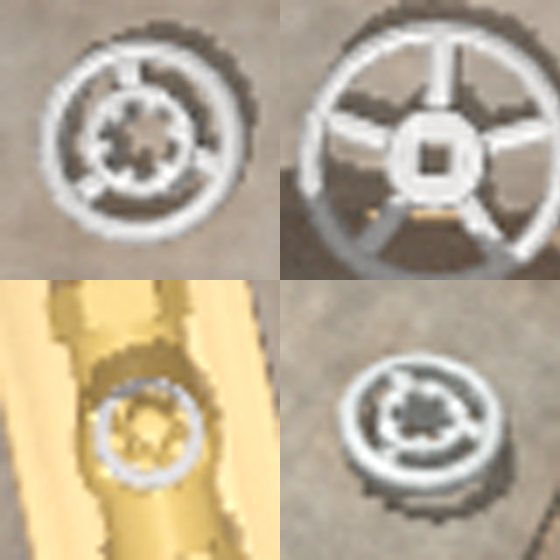

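The crop confirms it: the top (205,206) wheel has three spokes and a splined bore, while (252,257) has five spokes and a square bore. Next I measure its centre, its spoke angle and the stem's spline angle.

```bash
cat >> h.py <<'E'
def polar(n,im,c,r,z,N=360):
    th=np.deg2rad(np.arange(N)*360/N); P=np.c_[c[0]+r*np.cos(th),c[1]+r*np.sin(th),np.full(N,z)]
    uv=proj(n,P).astype(np.float32); return cv2.remap(im,uv[:,:1],uv[:,1:],cv2.INTER_LINEAR)[:,0].astype(float),th
def phase(f,th,k): 
    z=np.sum((f-f.mean())*np.exp(-1j*k*th)); return np.rad2deg(-np.angle(z)*-1/k)%(360/k),2*abs(z)/len(f)
E
python3 - <<'E'
from h import *
cen={}
for n in("top","scene"):
    d=np.load(n+"0.npz"); im=d["a"]; P=pts(n,d["d"]); H=cv2.cvtColor(im,cv2.COLOR_RGB2HSV)
    c=np.array([492,387.])
    m=((np.hypot(P[...,0]-c[0],P[...,1]-c[1])<45)&(H[...,1]<30)&(H[...,2]>150)).astype(np.uint8)
    k=max(cv2.findContours(m,cv2.RETR_EXTERNAL,cv2.CHAIN_APPROX_NONE)[0],key=cv2.contourArea)
    e=cv2.fitEllipse(k); W=onplane(n,k[:,0],22); (x,y),r=cv2.minEnclosingCircle(W[:,:2].astype(np.float32)); A=np.c_[2*W[:,:2],np.ones(len(W))]
    s=np.linalg.lstsq(A,(W[:,:2]**2).sum(1),rcond=None)[0]
    print(n,"ellipse",e,"fit",s[:2],np.sqrt(s[2]+s[0]**2+s[1]**2),"mec",x,y,r); cen[n]=(s[:2],e[0])
    g=cv2.cvtColor(im,cv2.COLOR_RGB2GRAY)
    for z in(16,22):
        for r in(19.5,21,23): print("  spoke",z,r,[np.round(v,1) for v in phase(*polar(n,g,s[:2],r,z),3)])
    for r in (8,9.5): print("  groove(dark)+",r,[np.round(v,1) for v in phase(*polar(n,-g.astype(np.float32),s[:2],r,22),6)])
print("tri rim",tri(cen["scene"][1],cen["top"][1]))
# stem
for n,c0 in(("top",(321,215)),("scene",(313,205))):
    d=np.load(n+"0.npz"); P=pts(n,d["d"])
    m=(np.hypot(P[...,0]-471,P[...,1]-146)<25)&(P[...,2]>90)&(P[...,2]<140)
    q=P[m]; t=q[q[:,2]>120]; cu=q[(q[:,2]>99)&(q[:,2]<109)]
    print(n,"thread",len(t),t.mean(0),"top z",np.percentile(q[:,2],[50,90,100]),"cup",len(cu),cu.mean(0) if len(cu) else 0,(cu.min(0),cu.max(0)) if len(cu) else 0)
    a=d["a"]; cv2.imwrite(f"pics/stem_{n}.png",cv2.resize(a[c0[1]-20:c0[1]+20,c0[0]-20:c0[0]+20],None,fx=14,fy=14,interpolation=cv2.INTER_CUBIC)[...,::-1])
E
python3 -c "
import cv2,numpy as np
cv2.imwrite('pics/stems.png',cv2.resize(np.hstack([cv2.imread('pics/stem_top.png'),cv2.imread('pics/stem_scene.png')]),(800,400)))"
```

```text
top ellipse ((204.44032287597656, 205.9521026611328), (28.47093963623047, 29.170711517333984), 85.34693908691406) fit [490.62367293 387.28097802] 29.880328920341572 mec 490.0149230957031 387.5157775878906 31.10152816772461
  spoke 16 19.5 [np.float64(105.0), np.float64(30.6)]
  spoke 16 21 [np.float64(102.1), np.float64(31.0)]
  spoke 16 23 [np.float64(100.8), np.float64(15.2)]
  spoke 22 19.5 [np.float64(104.7), np.float64(38.7)]
  spoke 22 21 [np.float64(103.5), np.float64(36.8)]
  spoke 22 23 [np.float64(101.0), np.float64(18.0)]
  groove(dark)+ 8 [np.float64(45.8), np.float64(17.9)]
  groove(dark)+ 9.5 [np.float64(45.7), np.float64(36.9)]
scene ellipse ((360.6195068359375, 149.60325622558594), (18.93216896057129, 23.385160446166992), 94.46466064453125) fit [491.17680568 386.79042576] 30.063865675459123 mec 492.3628845214844 386.2610168457031 31.99182891845703
  spoke 16 19.5 [np.float64(92.0), np.float64(24.9)]
  spoke 16 21 [np.float64(110.1), np.float64(17.5)]
  spoke 16 23 [np.float64(2.7), np.float64(26.4)]
  spoke 22 19.5 [np.float64(102.6), np.float64(35.5)]
  spoke 22 21 [np.float64(101.7), np.float64(30.8)]
  spoke 22 23 [np.float64(101.6), np.float64(16.4)]
  groove(dark)+ 8 [np.float64(44.3), np.float64(11.3)]
  groove(dark)+ 9.5 [np.float64(45.2), np.float64(17.6)]
tri rim (array([490.82415211, 387.84214358,  19.85433532]), np.float64(0.26167121139705224))
top thread 31 [469.57862649 143.66661258 131.59176207] top z [112.11635101 132.88109043 136.75315191] cup 87 [468.66601767 143.13437409 103.7805759 ] (array([455.43484166, 130.34082391,  99.70759644]), array([484.17208677, 157.35038605, 107.79770274]))
scene thread 30 [471.7797507  142.9290481  130.90392226] top z [109.10054831 130.17798087 138.29755587] cup 72 [473.68040772 139.14468226 104.09056961] (array([456.24357958, 129.73091703, 100.01210555]), array([485.81746589, 156.96617414, 108.17829147]))
```

View pics/stems.png

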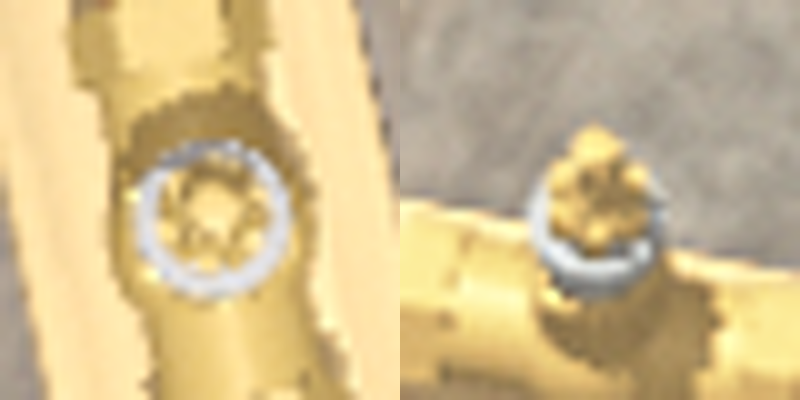

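```bash
sed -i 's/np.rad2deg(-np.angle(z)\*-1\/k)/np.rad2deg(-np.angle(z)\/k)/' h.py
python3 - <<'E'
from h import *
E={}
for n,c0 in(("top",(321,215)),("scene",(311,207))):
    d=np.load(n+"0.npz"); im=d["a"]; H=cv2.cvtColor(im,cv2.COLOR_RGB2HSV); P=pts(n,d["d"])
    m=((np.hypot(P[...,0]-471,P[...,1]-144)<24)&(P[...,2]>92)&(H[...,1]<70)).astype(np.uint8)
    v,u=np.nonzero(m); hull=cv2.convexHull(np.c_[u,v].astype(np.int32))[:,0]
    W=onplane(n,hull,104); s=np.linalg.lstsq(np.c_[2*W[:,:2],np.ones(len(W))],(W[:,:2]**2).sum(1),rcond=None)[0]
    print(n,"cup",m.sum(),s[:2],np.sqrt(s[2]+s[0]**2+s[1]**2)); 
    for k in (1,): 
        e=cv2.fitEllipse(hull); E[n]=e[0]; print(e)
    g=cv2.cvtColor(im,cv2.COLOR_RGB2GRAY); sat=H[...,1]
    for c in (s[:2],np.array([471.,143.5])):
      for z in(114,116):
        for r in(8.5,9.5,10.5):
            print("  ",z,r,"gray",[np.round(v,1) for v in phase(*polar(n,g,c,r,z),6)],"sat",[np.round(v,1) for v in phase(*polar(n,sat,c,r,z),6)])
print("tri cup",tri(E["scene"],E["top"]))
# board: pale wood mask, depth z ~18
d=np.load("top0.npz"); P=pts("top",d["d"]); H=cv2.cvtColor(d["a"],cv2.COLOR_RGB2HSV)
m=(np.abs(P[...,2]-18)<5)&(np.hypot(P[...,0]-471,P[...,1]-144)<120)&(H[...,2]>190)
v,u=np.nonzero(m); r=cv2.minAreaRect(P[m][:,:2].astype(np.float32)); print("board",m.sum(),r)
E
```

```text
top cup 93 [469.65788347 143.83881743] 14.516594965452583
((322.0145263671875, 216.49354553222656), (15.061293601989746, 15.45018196105957), 157.6446075439453)
   114 8.5 gray [np.float64(55.8), np.float64(17.6)] sat [np.float64(28.4), np.float64(8.6)]
   114 9.5 gray [np.float64(53.6), np.float64(21.2)] sat [np.float64(27.6), np.float64(7.8)]
   114 10.5 gray [np.float64(51.9), np.float64(15.7)] sat [np.float64(35.0), np.float64(0.1)]
   116 8.5 gray [np.float64(55.6), np.float64(18.3)] sat [np.float64(28.2), np.float64(9.0)]
   116 9.5 gray [np.float64(53.5), np.float64(22.1)] sat [np.float64(27.4), np.float64(7.9)]
   116 10.5 gray [np.float64(52.0), np.float64(15.9)] sat [np.float64(19.6), np.float64(0.1)]
   114 8.5 gray [np.float64(53.2), np.float64(16.5)] sat [np.float64(24.5), np.float64(6.2)]
   114 9.5 gray [np.float64(54.2), np.float64(20.9)] sat [np.float64(26.4), np.float64(8.2)]
   114 10.5 gray [np.float64(55.0), np.float64(17.4)] sat [np.float64(21.0), np.float64(4.0)]
   116 8.5 gray [np.float64(53.0), np.float64(16.1)] sat [np.float64(24.1), np.float64(5.9)]
   116 
[... 967 characters left out ...]
64(56.5), np.float64(4.1)]
   114 9.5 gray [np.float64(55.2), np.float64(11.9)] sat [np.float64(55.3), np.float64(7.5)]
   114 10.5 gray [np.float64(54.9), np.float64(9.5)] sat [np.float64(54.5), np.float64(14.0)]
   116 8.5 gray [np.float64(54.8), np.float64(15.9)] sat [np.float64(54.6), np.float64(1.0)]
   116 9.5 gray [np.float64(53.5), np.float64(18.3)] sat [np.float64(53.7), np.float64(3.0)]
   116 10.5 gray [np.float64(52.4), np.float64(15.7)] sat [np.float64(53.9), np.float64(8.1)]
tri cup (array([470.36051943, 144.21807137, 102.49563358]), np.float64(1.4831653055790799))
board 1827 ((469.94305419921875, 143.99472045898438), (189.01283264160156, 79.40215301513672), 13.247321128845215)
```

```bash
cat > p.py <<'E'
# cmd frame tracking: python3 p.py upd sx sy sz rz(norm) | go x y z yaw_deg
import sys,json,os
from h import *
def load(): return json.load(open("cmd.json")) if os.path.exists("cmd.json") else [162.945,603.385,404.761,np.rad2deg(2.8778)]
def ax(y): y=np.deg2rad(y); return np.array([[np.cos(y),np.sin(y),0],[np.sin(y),-np.cos(y),0],[0,0,-1]]).T
c=load(); v=[float(a) for a in sys.argv[2:]]; i=0
if sys.argv[1]=="upd":
    c=list(np.array(c[:3])+ax(c[3])@(150*np.array(v[:3])))+[c[3]-360*v[3]]; json.dump(c,open("cmd.json","w")); print("cmd",np.round(c,2)); v=v[4:]
if v:
    d=ax(c[3]).T@(np.array(v[:3])-c[:3])/150; print("row",np.round(d,4),"rz",round((c[3]-v[3])/360,4))
s=state(); print("meas",s["t"].__round__(2),s["eef_pos"].round(2),np.rad2deg(s["tcp_rot"]).round(2),"F",s["ft_force"].round(1),"M",s["moment"].round(2),"open",round(s["opening"],3),"grip",round(s["grip_force"],1))
E
python3 p.py go 490.9 387.1 290 164.9
```

```text
row [-2.4867 -0.8219  0.7651] rz -0.0
meas 0.1 [162.94 603.36 404.22] [-1.7994e+02 -1.0000e-02  1.6489e+02] F [-0.1  0.4  0. ] M [-0.01  0.    0.03] open 0.999 grip 0.0
```

Call:
{"method": "arm_command", "body": {"rows": [[[-0.25,-0.08,0,0,0,0,1],[-0.5,-0.16,0,0,0,0,1],[-0.75,-0.24,0,0,0,0,1],[-0.9,-0.3,0,0,0,0,1],[-0.9,-0.3,0,0,0,0,1]]]}}

```text
t: 0.52
eef_pos: [284.8, 522.5, 404.5]
tcp_rot: [-3.141, 0.0, 2.874]
ft_force: [-0.4, -0.8, 0.1]
opening: 1.0
grip_force: 0.0
```

Call:
{"method": "arm_command", "body": {"rows": [[[-0.25,-0.08,0,0,0,0,1],[-0.5,-0.16,0,0,0,0,1],[-0.75,-0.24,0,0,0,0,1],[-0.9,-0.3,0,0,0,0,1],[-0.9,-0.3,0,0,0,0,1]]]}}

```text
t: 0.93
eef_pos: [403.1, 444.0, 404.3]
tcp_rot: [-3.141, 0.0, 2.874]
ft_force: [-0.8, -0.9, 0.8]
opening: 1.005
grip_force: 0.0
```

Call:
{"method": "arm_command", "body": {"rows": [[[-0.25,-0.08,0.2,0,0,0,1],[-0.5,-0.16,0.4,0,0,0,1],[-0.68,-0.2219,0.6,0,0,0,1],[-0.6867,-0.2219,0.7651,0,0,0,1],[-0.6867,-0.2219,0.7651,0,0,0,1],[-0.6867,-0.2219,0.7651,0,0,0,1],[-0.6867,-0.2219,0.7651,0,0,0,1]]]}}

```text
t: 1.52
eef_pos: [490.3, 388.2, 291.2]
tcp_rot: [3.141, 0.0, 2.879]
ft_force: [-0.1, 0.1, 0.1]
opening: 1.0
grip_force: 0.0
```

```bash
python3 p.py upd -2.4867 -0.8219 0.7651 0 490.9 387.1 192 164.9
```

```text
cmd [490.9  387.11 290.   164.89]
row [-0.     -0.      0.6533] rz -0.0
meas 1.52 [490.27 388.18 291.17] [1.7995e+02 2.0000e-02 1.6493e+02] F [-0.1  0.1  0.1] M [ 0.03 -0.   -0.03] open 1.0 grip 0.0
```

Call:
{"method": "arm_command", "body": {"rows": [[[0,0,0.2,0,0,0,1],[0,0,0.4,0,0,0,1],[0,0,0.55,0,0,0,1],[0,0,0.62,0,0,0,1],[0,0,0.6467,0,0,0,1],[0,0,0.6467,0,0,0,1],[0,0,0.6467,0,0,0,1]]]}}

```text
t: 2.1
eef_pos: [491.0, 387.8, 194.7]
tcp_rot: [3.14, 0.002, 2.878]
ft_force: [0.4, 0.1, 0.3]
opening: 1.003
grip_force: 0.0
```

```bash
python3 p.py upd 0 0 0.6467 0 490.9 387.1 192.5 164.9
```

```text
cmd [490.9  387.11 192.99 164.89]
row [-0.     -0.      0.0033] rz -0.0
meas 2.1 [490.98 387.77 194.75] [1.7990e+02 9.0000e-02 1.6492e+02] F [0.4 0.1 0.3] M [-0.    0.01 -0.  ] open 1.003 grip 0.0
```

Call:
{"method": "arm_command", "body": {"rows": [[[0,0,0,0,0,0,1],[0,0,0,0,0,0,0.4],[0,0,0,0,0,0,-1],[0,0,0,0,0,0,-1],[0,0,0,0,0,0,-1],[0,0,0,0,0,0,-1],[0,0,0,0,0,0,-1],[0,0,0,0,0,0,-1],[0,0,0,0,0,0,-1],[0,0,0,0,0,0,-1]]]}}

```text
t: 2.93
eef_pos: [491.0, 387.2, 193.1]
tcp_rot: [3.141, 0.0, 2.878]
ft_force: [0.4, 1.7, 1.1]
opening: 0.642
grip_force: 30.0
```

```bash
python3 p.py go 490.9 387.1 345 164.9
```

```text
row [-0.     -0.     -1.0134] rz -0.0
meas 2.93 [491.   387.22 193.08] [1.7997e+02 2.0000e-02 1.6488e+02] F [0.4 1.7 1.1] M [ 0.28 -0.12 -0.02] open 0.642 grip 30.0
```

Call:
{"method": "arm_command", "body": {"rows": [[[0,0,-0.1,0,0,0,-1],[0,0,-0.3,0,0,0,-1],[0,0,-0.55,0,0,0,-1],[0,0,-0.8,0,0,0,-1],[0,0,-0.9934,0,0,0,-1],[0,0,-0.9934,0,0,0,-1],[0,0,-0.9934,0,0,0,-1]]]}}

```text
t: 3.52
eef_pos: [490.7, 386.9, 342.9]
tcp_rot: [3.14, 0.001, 2.878]
ft_force: [-0.2, -0.8, -2.5]
opening: 0.645
grip_force: 30.0
```

```bash
python3 p.py upd 0 0 -0.9934 0 470.3 144.0 342 143.9
```

```text
cmd [490.9  387.11 342.   164.89]
row [-0.29   -1.6005  0.    ] rz 0.0583
meas 3.52 [490.68 386.94 342.91] [1.7992e+02 7.0000e-02 1.6489e+02] F [-0.2 -0.8 -2.5] M [-0.01  0.04 -0.06] open 0.645 grip 30.0
```

Call:
{"method": "arm_command", "body": {"rows": [[[-0.03,-0.17,0,0,0,0,-1],[-0.07,-0.4,0,0,0,0,-1],[-0.11,-0.6,0,0,0,0,-1],[-0.145,-0.8,0,0,0,0,-1],[-0.145,-0.8,0,0,0,0,-1]]]}}

```text
t: 3.93
eef_pos: [479.8, 261.8, 339.8]
tcp_rot: [-3.138, -0.004, 2.876]
ft_force: [0.9, 0.7, -2.2]
opening: 0.642
grip_force: 30.0
```

Call:
{"method": "arm_command", "body": {"rows": [[[-0.03,-0.17,0,0,0,0.01,-1],[-0.07,-0.4,0,0,0,0.025,-1],[-0.11,-0.6,0,0,0,0.04,-1],[-0.145,-0.75,0,0,0,0.0583,-1],[-0.145,-0.8005,0,0,0,0.0583,-1],[-0.145,-0.8005,0,0,0,0.0583,-1],[-0.145,-0.8005,0,0,0,0.0583,-1],[-0.145,-0.8005,0,0,0,0.0583,-1],[-0.145,-0.8005,0,0,0,0.0583,-1]]]}}

```text
t: 4.68
eef_pos: [470.3, 145.0, 341.6]
tcp_rot: [-3.141, -0.0, 2.514]
ft_force: [0.0, -1.0, -3.3]
opening: 0.649
grip_force: 30.0
```

```bash
python3 p.py upd -0.29 -1.6005 0 0.0583 470.3 144 318 143.9
python3 - <<'E'
from h import *
o=[]
for n in("top","scene"):
    a,d=read_camera(n); np.savez(f"{n}1.npz",a=a,d=d)
    u,v=proj(n,[[470,144,130]])[0].astype(int); o.append(cv2.resize(a[v-40:v+40,u-40:u+40],None,fx=5,fy=5,interpolation=cv2.INTER_CUBIC)); print(n,u-40,v-40)
cv2.imwrite("pics/over.png",np.hstack(o)[...,::-1])
E
```

```text
cmd [470.3  143.99 342.   143.9 ]
row [0.   0.   0.16] rz -0.0
meas 4.68 [470.31 145.   341.62] [-1.7999e+02 -2.0000e-02  1.4404e+02] F [ 0.  -1.  -3.3] M [-0.07 -0.04  0.01] open 0.649 grip 30.0
top 282 175
scene 271 160
```

View pics/over.png

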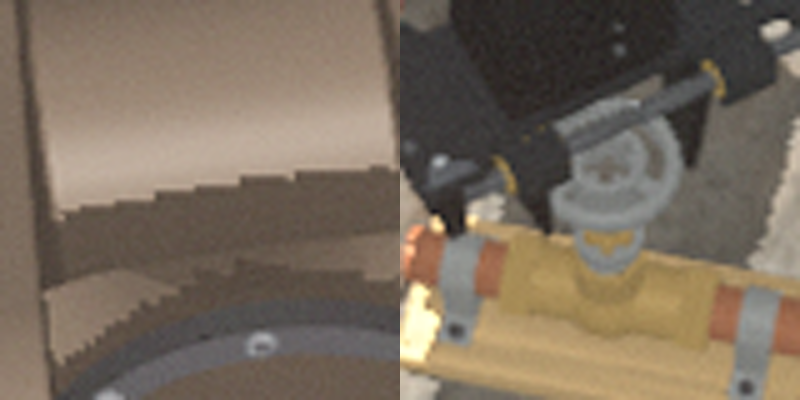

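Call:
{"method": "arm_command", "body": {"rows": [[[0,0,0.05,0,0,0,-1],[0,0,0.1,0,0,0,-1],[0,0,0.14,0,0,0,-1],[0,0,0.16,0,0,0,-1],[0,0,0.18,0,0,0,-1],[0,0,0.18,0,0,0,-1],[0,0,0.18,0,0,0,-1]]]}}

```text
t: 5.37
eef_pos: [470.4, 144.0, 314.8]
tcp_rot: [-3.142, -0.0, 2.511]
ft_force: [-0.1, 0.3, -2.5]
opening: 0.646
grip_force: 30.0
```

```bash
python3 p.py upd 0 0 0.18 0 470.3 144 305 143.9
```

```text
cmd [470.3  143.99 315.   143.9 ]
row [0.     0.     0.0667] rz -0.0
meas 5.37 [470.4  143.98 314.85] [-1.7999e+02 -1.0000e-02  1.4389e+02] F [-0.1  0.3 -2.5] M [-0.04  0.04  0.01] open 0.646 grip 30.0
```

Wheel weight is about 2.5 N and there's no contact at 122 mm. Next I descend slowly to 115 mm (TCP 308).

Call:
{"method": "arm_command", "body": {"rows": [[[0,0,0.01,0,0,0,-1],[0,0,0.02,0,0,0,-1],[0,0,0.03,0,0,0,-1],[0,0,0.04,0,0,0,-1],[0,0,0.045,0,0,0,-1],[0,0,0.045,0,0,0,-1],[0,0,0.045,0,0,0,-1]]]}}

```text
t: 5.95
eef_pos: [470.3, 144.0, 308.2]
tcp_rot: [3.142, -0.0, 2.511]
ft_force: [0.7, -0.5, -3.1]
opening: 0.646
grip_force: 30.0
```

```bash
python3 p.py upd 0 0 0.045 0 470.3 144 303 143.9
```

```text
cmd [470.3  143.99 308.25 143.9 ]
row [0.    0.    0.035] rz -0.0
meas 5.95 [470.31 144.01 308.19] [ 1.800e+02 -1.000e-02  1.439e+02] F [ 0.7 -0.5 -3.1] M [-0.03  0.01 -0.03] open 0.646 grip 30.0
```

No contact yet at 115 mm; I go on to 108 mm in small steps.

Call:
{"method": "arm_command", "body": {"rows": [[[0,0,0.01,0,0,0,-1],[0,0,0.02,0,0,0,-1],[0,0,0.03,0,0,0,-1],[0,0,0.04,0,0,0,-1],[0,0,0.045,0,0,0,-1],[0,0,0.045,0,0,0,-1],[0,0,0.045,0,0,0,-1]]]}}

```text
t: 6.53
eef_pos: [470.4, 144.2, 301.4]
tcp_rot: [3.141, -0.0, 2.511]
ft_force: [0.7, 5.7, -3.0]
opening: 0.646
grip_force: 30.0
```

```bash
python3 p.py upd 0 0 0.045 0 470.3 144 291 143.9
```

```text
cmd [470.3  143.99 301.5  143.9 ]
row [0.   0.   0.07] rz -0.0
meas 6.53 [470.35 144.17 301.39] [ 1.7997e+02 -1.0000e-02  1.4390e+02] F [ 0.7  5.7 -3. ] M [ 0.97 -0.09 -0.02] open 0.646 grip 30.0
```

Meshed at 108 mm with no vertical load. A 5.7 N side force says to shift about 0.6 mm in +y. Then I push down toward home.

Call:
{"method": "arm_command", "body": {"rows": [[[0.0024,0.0032,0,0,0,0,-1],[0.0024,0.0032,0.01,0,0,0,-1],[0.0024,0.0032,0.02,0,0,0,-1],[0.0024,0.0032,0.03,0,0,0,-1],[0.0024,0.0032,0.04,0,0,0,-1],[0.0024,0.0032,0.05,0,0,0,-1],[0.0024,0.0032,0.06,0,0,0,-1],[0.0024,0.0032,0.06,0,0,0,-1],[0.0024,0.0032,0.06,0,0,0,-1]]]}}

```text
t: 7.28
eef_pos: [470.3, 144.6, 292.7]
tcp_rot: [3.141, 0.0, 2.512]
ft_force: [-1.6, 1.2, 6.2]
opening: 0.644
grip_force: 30.0
```

```bash
python3 p.py upd 0.0024 0.0032 0.06 0 470.3 144.6 290 143.9
```

```text
cmd [470.29 144.59 292.5  143.9 ]
row [-0.      0.0001  0.0167] rz -0.0
meas 7.28 [470.28 144.56 292.7 ] [1.7999e+02 1.0000e-02 1.4390e+02] F [-1.6  1.2  6.2] M [0.2  0.31 0.06] open 0.644 grip 30.0
```

Call:
{"method": "arm_command", "body": {"rows": [[[0,0,0.007,0,0,0,-1],[0,0,0.013,0,0,0,-1],[0,0,0.02,0,0,0,-1],[0,0,0.02,0,0,0,-1],[0,0,0.02,0,0,0,-1],[0,0,0.02,0,0,0,-1]]]}}

```text
t: 7.78
eef_pos: [470.2, 144.5, 290.8]
tcp_rot: [3.141, 0.001, 2.512]
ft_force: [-4.9, 0.5, 21.2]
opening: 0.645
grip_force: 30.0
```

```bash
python3 p.py upd 0 0 0.02 0 470.3 144.6 288.5 143.9
```

```text
cmd [470.29 144.59 289.5  143.9 ]
row [-0.      0.0001  0.0067] rz -0.0
meas 7.78 [470.23 144.55 290.77] [1.7995e+02 6.0000e-02 1.4391e+02] F [-4.9  0.5 21.2] M [-0.09  0.97 -0.01] open 0.645 grip 30.0
```

Hard stop reached: TCP at 290.8 against 291.1 expected, force about 23 N. Now I turn clockwise.

Call:
{"method": "arm_command", "body": {"rows": [[[0.0016,-0.0012,0,0,0,0,-1],[0.0016,-0.0012,0,0,0,0,-1],[0.0016,-0.0012,0,0,0,0.01,-1],[0.0016,-0.0012,0,0,0,0.02,-1],[0.0016,-0.0012,0,0,0,0.03,-1],[0.0016,-0.0012,0,0,0,0.04,-1],[0.0016,-0.0012,0,0,0,0.05,-1],[0.0016,-0.0012,0,0,0,0.06,-1],[0.0016,-0.0012,0,0,0,0.07,-1],[0.0016,-0.0012,0,0,0,0.08,-1]]]}}

```text
t: 8.62
eef_pos: [469.8, 144.9, 290.8]
tcp_rot: [3.14, -0.0, 2.007]
ft_force: [-5.7, 6.2, 21.2]
opening: 0.646
grip_force: 30.0
```

```bash
python3 p.py upd 0.0016 -0.0012 0 0.08
```

```text
cmd [469.99 144.59 289.5  115.1 ]
meas 8.62 [469.77 144.94 290.76] [179.93  -0.   114.97] F [-5.7  6.2 21.2] M [0.85 1.24 0.38] open 0.646 grip 30.0
```

Call:
{"method": "arm_command", "body": {"rows": [[[0.0033,-0.0007,0,0,0,0.008,-1],[0.0033,-0.0007,0,0,0,0.016,-1],[0.0033,-0.0007,0,0,0,0.024,-1],[0.0033,-0.0007,0,0,0,0.032,-1],[0.0033,-0.0007,0,0,0,0.04,-1],[0.0033,-0.0007,0,0,0,0.04,-1]]]}}

```text
t: 9.12
eef_pos: [469.6, 145.1, 290.8]
tcp_rot: [3.14, -0.0, 1.755]
ft_force: [-4.6, 1.5, 21.0]
opening: 0.646
grip_force: 30.0
```

```bash
python3 p.py upd 0.0033 -0.0007 0 0.04
```

```text
cmd [469.69 144.99 289.5  100.7 ]
meas 9.12 [469.56 145.12 290.76] [179.92  -0.   100.55] F [-4.6  1.5 21. ] M [0.3  1.06 0.12] open 0.646 grip 30.0
```

Call:
{"method": "arm_command", "body": {"rows": [[[0,0,0,0,0,0.007,-1],[0,0,0,0,0,0.014,-1],[0,0,0,0,0,0.021,-1],[0,0,0,0,0,0.028,-1],[0,0,0,0,0,0.028,-1]]]}}

```text
t: 9.53
eef_pos: [469.5, 144.9, 290.6]
tcp_rot: [3.141, 0.001, 1.582]
ft_force: [-5.0, -1.9, 18.8]
opening: 0.646
grip_force: 30.0
```

```bash
python3 p.py upd 0 0 0 0.028
```

```text
cmd [469.69 144.99 289.5   90.62]
meas 9.53 [469.54 144.87 290.59] [1.7994e+02 5.0000e-02 9.0630e+01] F [-5.  -1.9 18.8] M [-0.52  0.98  1.03] open 0.646 grip 30.0
```

Torque rose to 1.03 N m against about 0.25 while turning, so the valve is at its stop. I ease off the twist slightly, hold, and verify.

Call:
{"method": "arm_command", "body": {"rows": [[[0,0,0,0,0,-0.003,-1],[0,0,0,0,0,-0.003,-1],[0,0,0,0,0,-0.003,-1],[0,0,0,0,0,-0.003,-1],[0,0,0,0,0,-0.003,-1],[0,0,0,0,0,-0.003,-1]]]}}

```text
t: 10.03
eef_pos: [469.6, 144.8, 290.6]
tcp_rot: [3.141, 0.001, 1.602]
ft_force: [-4.1, -2.7, 19.0]
opening: 0.645
grip_force: 30.0
```

```bash
python3 p.py upd 0 0 0 -0.003
python3 - <<'E'
from h import *
a,d=read_camera("scene"); np.savez("scene2.npz",a=a,d=d)
u,v=proj("scene",[[470,144,115]])[0].astype(int); print(u-30,v-30)
cv2.imwrite("pics/end.png",cv2.resize(a[v-30:v+30,u-40:u+40],None,fx=9,fy=9,interpolation=cv2.INTER_CUBIC)[...,::-1])
P=pts("scene",d); H=cv2.cvtColor(a,cv2.COLOR_RGB2HSV)
m=(np.hypot(P[...,0]-470,P[...,1]-144)<36)&(P[...,2]>108)&(P[...,2]<128)&(H[...,1]<40)&(H[...,2]>110)
q=P[m]; print(m.sum(),q.mean(0),np.percentile(q[:,2],[10,50,90]),q.min(0),q.max(0))
E
```

```text
cmd [469.69 144.99 289.5   91.7 ]
meas 10.03 [469.57 144.78 290.57] [1.7995e+02 3.0000e-02 9.1770e+01] F [-4.1 -2.7 19. ] M [-0.5   1.02  0.39] open 0.645 grip 30.0
282 174
266 [469.87395608 134.47678368 118.44007087] [114.00353002 119.04820243 121.64172842] [441.17333882 114.37625281 108.76023012] [499.58798227 170.17926203 124.81927604]
```

View pics/end.png

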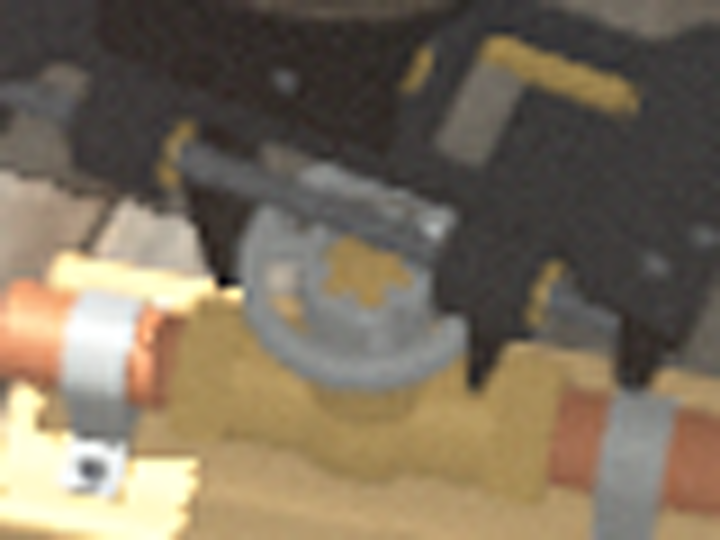

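Run:
```python
from h import *
d=np.load("scene2.npz"); s=cv2.cvtColor(d["a"],cv2.COLOR_RGB2HSV)[...,1]
for c in((470.3,144.),(471.5,143.8),(470,145)):
  for z in(114,118):
    for r in(9,10): print(c,z,r,np.round(phase(*polar("scene",s,c,r,z),6),1))
```

```text
(470.3, 144.0) 114 9 [37.   0.4]
(470.3, 144.0) 114 10 [30.3  1.2]
(470.3, 144.0) 118 9 [ 4.4 14.8]
(470.3, 144.0) 118 10 [ 4.1 13.8]
(471.5, 143.8) 114 9 [23.4  2.6]
(471.5, 143.8) 114 10 [28.3  4.5]
(471.5, 143.8) 118 9 [0.7 8. ]
(471.5, 143.8) 118 10 [58.7  5.7]
(470, 145) 114 9 [2.6 7.1]
(470, 145) 114 10 [5.  4.1]
(470, 145) 118 9 [ 3.3 16.3]
(470, 145) 118 10 [ 3.2 20.2]
```

Call:
{"method": "arm_command", "body": {"rows": [[[0,0,0,0,0,0.003,-1],[0,0,0,0,0,0.006,-1],[0,0,0,0,0,0.006,-1],[0,0,0,0,0,0.006,-1]]]}}

```text
t: 10.42
eef_pos: [469.5, 144.7, 290.5]
tcp_rot: [3.141, 0.001, 1.565]
ft_force: [-5.4, -3.5, 18.4]
opening: 0.644
grip_force: 30.0
```

```bash
python3 p.py upd 0 0 0 0.006
```

```text
cmd [469.69 144.99 289.5   89.54]
meas 10.42 [469.53 144.74 290.54] [1.7995e+02 6.0000e-02 8.9690e+01] F [-5.4 -3.5 18.4] M [-0.77  0.99  1.08] open 0.644 grip 30.0
```

Call:
{"method": "arm_command", "body": {"rows": [[[0,0,0,0,0,-0.0015,-1],[0,0,0,0,0,-0.0015,-1],[0,0,0,0,0,-0.0015,-1],[0,0,0,0,0,-0.0015,-1],[0,0,0,0,0,-0.0015,-1],[0,0,0,0,0,-0.0015,-1],[0,0,0,0,0,-0.0015,-1],[0,0,0,0,0,-0.0015,-1]]]}}

```text
t: 11.08
eef_pos: [469.6, 144.7, 290.5]
tcp_rot: [3.141, 0.001, 1.574]
ft_force: [-5.3, -4.5, 18.6]
opening: 0.644
grip_force: 30.0
```

```bash
python3 p.py upd 0 0 0 -0.0015; python3 -c "
from cell import *
print(job_done())"
```

```text
cmd [469.69 144.99 289.5   90.08]
meas 11.08 [469.56 144.7  290.55] [1.7995e+02 5.0000e-02 9.0190e+01] F [-5.3 -4.5 18.6] M [-0.75  0.95  0.72] open 0.644 grip 30.0
the job is handed in; nothing more can be done
None
```

I handed the job in at 11.1 s with the three-spoke wheel meshed, pressed down on the hard stop (about 20 N) and still gripped, and the valve turned clockwise to its stop; `job_done()` gave no verdict, and I did not re-measure the other parts at the end.

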